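# Put away the boxed samples and line up the dishes

### The job

Clear the desk: open the cabinet's drawer and lay every white sample box flat on its floor, side by side with their long sides running front to back, then push the drawer fully home. Stand all the petri dishes upright in a straight row centred on the green strip on the cabinet's top, next to each other with gaps of less than half a dish. Do not disturb the loupe or the eraser.

Things in the scene. Friction and masses are not known exactly. Their poses are not given: they have to be found in the camera images.
- box_1: White sample box with a clear cover full of greenish crumbs, closed and rigid, 52 (own x) x 80 (own y) x 22 mm high, about 80 g; origin at the centre of its underside, z up. Grasp across its 52 mm width. Two or three of these boxes are present, all alike.
- box_2: White sample box with a clear cover full of greenish crumbs, closed and rigid, 52 (own x) x 80 (own y) x 22 mm high, about 80 g; origin at the centre of its underside, z up. Grasp across its 52 mm width. Two or three of these boxes are present, all alike.
- box_3: White sample box with a clear cover full of greenish crumbs, closed and rigid, 52 (own x) x 80 (own y) x 22 mm high, about 80 g; origin at the centre of its underside, z up. Grasp across its 52 mm width. Two or three of these boxes are present, all alike.
- dish_1: Open clear round petri dish with green crumbs fixed in it, 60 mm diameter, 12 mm high, about 60 g, straight sides, rigid; origin at the centre of its underside, z up. Grasp across its outside. Two or three of these dishes are present, all alike.
- dish_2: Open clear round petri dish with green crumbs fixed in it, 60 mm diameter, 12 mm high, about 60 g, straight sides, rigid; origin at the centre of its underside, z up. Grasp across its outside. Two or three of these dishes are present, all alike.
- dish_3: Open clear round petri dish with green crumbs fixed in it, 60 mm diameter, 12 mm high, about 60 g, straight sides, rigid; origin at the centre of its underside, z up. Grasp across its outside. Two or three of these dishes are present, all alike.
- cabinet: Low grey cabinet with one wood-fronted drawer, fixed: 220 (x) x 310 (y) x 85 mm high; origin at the centre of its underside; its own -x is the front, where the drawer comes out. The flat top covers the whole 220 x 310 mm; a dark rim 6 mm wide and 8 mm high edges it all round. A green strip 66 x 250 mm is let into the top near the front.
- cabinet_drawer0 (a joint): The drawer: m pulled out towards the cabinet's own -x, 0 = fully closed, 0.15 = fully out (stop). It stays where it is left; it takes 1 to 5 N to slide. At the start it may be ajar by up to 0.03.
- cabinet_drawer0_handle (a point): Middle of the drawer's handle: steel bar 11 mm thick, 120 mm long along the cabinet's y, 47 mm above the desk, its axis 35 mm in front of the drawer's face, on two 8 mm posts at y = -51 and +51 mm. Moves with the drawer; closed, it lies 145 mm in front of the cabinet's origin.
- drawer_in (a point): Centre of the drawer's inner floor, 22 mm above the desk, axes as the cabinet's; moves with the drawer (closed: 1.5 mm in front of the cabinet's origin). Inside 175 (x) x 268 (y) mm, side walls 41 mm high, drawer front 72 mm above the desk. Fully out, the front 129 mm of the inside is open from above; under the cabinet's top it is 51 mm high.
- row (a point): Middle of the green strip on the cabinet's top, 85 mm above the desk, 48 mm in front of the cabinet's origin; its y runs along the strip (250 mm long), axes as the cabinet's.
- loupe: Folding loupe, grey ends with a black band, 33 x 41 x 14 mm, lying on the desk at the right; bystander. Origin at the centre of its underside.
- eraser: Eraser in a tan sleeve, 23 x 46 x 13 mm, lying on the desk at the left; bystander. Origin at the centre of its underside.

How it is judged:
On the way, in this order (a step that is already met when the one before it is completed fails the run):
1. the drawer is pulled well out (at least 100 mm) (value of joint cabinet_drawer0 above 0.1 m), for 0.2 s.
2. every sample box lies flat on the drawer's floor, long side front to back within 17 degrees (x of box_1 in the frame of drawer_in between -0.09 and 0.09 m and y of box_1 in the frame of drawer_in between -0.135 and 0.135 m and z of box_1 in the frame of drawer_in between -0.006 and 0.006 m and angle between the z axis of each of box_1, box_2, box_3 and the z axis of drawer_in, either way round below 0.12 rad and angle between the y axis of each of box_1, box_2, box_3 and the x axis of drawer_in, either way round below 0.3 rad and x of box_2 in the frame of drawer_in between -0.09 and 0.09 m and y of box_2 in the frame of drawer_in between -0.135 and 0.135 m and z of box_2 in the frame of drawer_in between -0.006 and 0.006 m and x of box_3 in the frame of drawer_in between -0.09 and 0.09 m and y of box_3 in the frame of drawer_in between -0.135 and 0.135 m and z of box_3 in the frame of drawer_in between -0.006 and 0.006 m), for 0.2 s.
3. the drawer is pushed fully home (within 6 mm) (value of joint cabinet_drawer0 below 0.006 m), for 0.2 s.
At the end, for the whole second after the job is handed in: Drawer closed within 6 mm, every box flat on its floor, long side front to back within 17 degrees; every dish upright and at rest on the green strip, centre within 14 mm of its centre line and within 97 mm of another dish's centre (all of step 2 and value of joint cabinet_drawer0 below 0.006 m and x of dish_1 in the frame of row between -0.014 and 0.014 m and y of dish_1 in the frame of row between -0.13 and 0.13 m and z of dish_1 in the frame of row between -0.005 and 0.007 m and angle between each of dish_1, dish_2, dish_3's own z axis and vertical below 0.12 rad and linear speed of each of dish_1, dish_2, dish_3 below 0.02 m/s and (horizontal distance between dish_1 and dish_2 below 0.097 m or horizontal distance between dish_1 and dish_3 below 0.097 m) and x of dish_2 in the frame of row between -0.014 and 0.014 m and y of dish_2 in the frame of row between -0.13 and 0.13 m and z of dish_2 in the frame of row between -0.005 and 0.007 m and (horizontal distance between dish_2 and dish_1 below 0.097 m or horizontal distance between dish_2 and dish_3 below 0.097 m) and x of dish_3 in the frame of row between -0.014 and 0.014 m and y of dish_3 in the frame of row between -0.13 and 0.13 m and z of dish_3 in the frame of row between -0.005 and 0.007 m and (horizontal distance between dish_3 and dish_1 below 0.097 m or horizontal distance between dish_3 and dish_2 below 0.097 m)); the robot touches nothing.
It fails at once if the loupe is pushed more than 30 mm (distance of loupe from where it was at the start of the episode above 0.03 m).
It fails at once if the eraser is pushed more than 30 mm (distance of eraser from where it was at the start of the episode above 0.03 m).
Of box_1, box_2, box_3 only 2 to 3 are there at a start; the rules pass over those that are not, and their reading is None.
Of dish_1, dish_2, dish_3 only 2 to 3 are there at a start; the rules pass over those that are not, and their reading is None.
At some moment in a run one of dish_1, dish_2, dish_3 may be knocked a few centimetres aside while the robot is not near it.
Once in a run the grip may slacken for a moment while it holds something.
It also fails if it takes over 210 s, if anything falls off the work surface, if the arm or the gripper's body presses on something with over 40 N, if the wrist force passes 120 N, or if a joint passes its speed limit or range.

### The arm

A 7-joint arm with a two-finger parallel gripper is mounted at the origin on a cart in front of the work surface, level with it; the furniture and walls round the work are solid. World frame = base frame: x ahead of the robot, y to its left, z up, the work surface at z = 0. Lengths are in m, angles in rad, forces in N, time in s.
With the tool pointing down it reaches from about 0.425 to 0.875 m from the base axis. Payload 4.7 kg.
Tool frame: the origin (TCP) lies at the very end of the fingers, on their centre line; the grasp point (between the pads) lies 19 mm behind it; z points along the fingers, y is the line along which they close (so a half turn about z gives the same grasp; the last joint's range is limited). The gripper opens to 87 mm and grips with 3 to 60 N. Pads are 19 mm wide; open, the fingers measure 117 mm over their backs; the gripper's body (75 mm by 190 mm) begins 51 mm behind the grasp point.
Start: joints at [1.192, 0.321, -0.07, 1.45, 0.023, 1.371, -0.057], TCP at [0.249, -0.601, 0.223] pointing down, gripper open.
Joint ranges: [-2.86, 2.86], [-0.3, 2.09], [-1.38, 1.24], [0.06, 2.45], [-1.56, 4.7], [0.09, 2.05], [-2.69, 2.69]. Speed limits (rad/s): [2.57, 2.57, 3.14, 3.14, 3.14, 3.14, 3.14].

### API

Orientations are given as a rotation vector (axis times angle).
In Python, from workcell import r, viewer, monitor, workorder gives the robot as it stands (r), with the cameras (viewer), the readings (monitor) and the job (workorder).
- The arm moves only by the shell command python3 nudge.py [FORCE], which reads ROWS from standard input. ROWS is a JSON object whose key "ticks" holds a list of rows, 1 to 20 of them, each of 7 numbers: the opening from 0.0 (shut) to 1.0 (fully open), then dx, dy, dz in m, then a rotation vector rx, ry, rz in rad; each row is the pose to reach, as a shift and turn from the pose commanded when the command began, along the tool's axes at that moment; what a row does not reach only later rows make up. A row lasts 1/10 s, in which the tool goes at most 0.05 m and 0.15 rad, less where a joint would pass 70% of its speed; a pose out of reach is approached as far as the arm can. The fingers move at their own pace and stop on an object; FORCE is the grip in N (left out, the last holds). Time passes only in rows, so rows that do not move let the fingers close. It prints the time, the measured TCP pose, the force, the opening and the grip force at its end. Input that does not fit is refused with a message, and nothing moves.
- monitor.get_state(): the state, without advancing time (a new reading comes with each control period).
- viewer.get_image(name): name is "scene" or "top"; returns a dict with "frame" (400x640x3 uint8, red, green, blue), "intrinsics" (3x3 intrinsics, pixels), "R" (3x3) and "t" (3): a world point X has camera coordinates R X + t. Camera axes: x right, y down, z forward; pixel columns grow to the right and rows downward; lengths in m; the calibration is good to about 2 mm. A picture is of the moment at which its call begins. There is no depth.
- workorder.job_done(): hands the job in; it is judged then, once.
The state is a dict: "t": time; "joint_positions": joint angles; "dq": joint speeds; "joint_efforts": joint torques, N m; "tcp_pos": TCP position; "tcp_rot": TCP orientation; "wrist_force": force on the tool from outside, world axes, zero at the start; "moment": the same for the moment, N m; "opening": opening from 0.0 (shut) to 1.0 (fully open); "grip_force": force on a finger pad.
Only numpy, scipy, OpenCV 4.12 (cv2) and the standard library are available. Lean on these libraries where they do the work, as an engineer would, in place of code of your own. Each camera call takes 0.05 s, during which the arm holds its last target. There are 200 camera calls.

## Working session

There is one attempt and no reset: what is moved stays moved. The work goes in short steps, Python scripts to look and compute and a shell command to move; the robot and the scene stay as the last step left them, time stands still between calls to the robot, and variables do not carry over. Pictures are saved under pics/ and viewed, at most 14 in all, crops included, and the job is handed in when it is done.

```bash
ls; mkdir -p pics
python3 - <<'E'
from workcell import r, viewer, monitor, workorder
import cv2,numpy as np
for n in("scene","top"):
    d=viewer.get_image(n); cv2.imwrite(f"pics/{n}0.png",d["frame"][:,:,::-1]); print(n,d["intrinsics"].tolist(),np.round(d["R"],4).tolist(),np.round(d["t"],4).tolist())
s=monitor.get_state(); print({k:np.round(v,3).tolist() for k,v in s.items()})
E
```

```text
nudge.py
pics
workcell.py
scene [[440.9901197128243, 0.0, 317.7843741153808], [0.0, 440.9901197128243, 198.05310042453814], [0.0, 0.0, 1.0]] [[0.8326, -0.5538, 0.0128], [-0.2568, -0.4064, -0.8768], [0.4908, 0.7267, -0.4806]] [-0.5301, 0.1833, 1.2557]
top [[383.17893697718006, 0.0, 318.01398448248324], [0.0, 383.17893697718006, 194.55605534046765], [0.0, 0.0, 1.0]] [[-0.0369, -0.9993, 0.0005], [-0.977, 0.036, -0.2104], [0.2102, -0.0083, -0.9776]] [-0.0691, 0.5855, 0.9878]
{'t': 0.1, 'joint_positions': [1.192, 0.322, -0.07, 1.452, 0.023, 1.371, -0.057], 'dq': [0.0, 0.0, -0.001, -0.003, -0.001, 0.0, -0.001], 'joint_efforts': [-0.0, -49.257, -0.406, -31.34, -0.064, 0.04, 0.0], 'tcp_pos': [0.249, -0.6, 0.222], 'tcp_rot': [-3.08, -0.613, 0.001], 'wrist_force': [1.197, 0.535, 0.137], 'moment': [0.007, 0.004, -0.006], 'grip_force': 0.0, 'opening': 0.998}
```

View pics/top0.png

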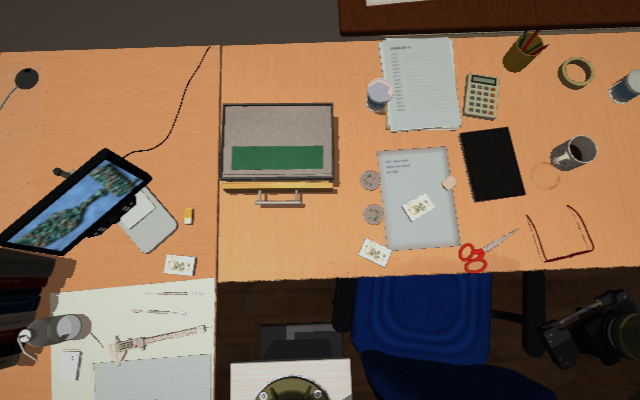

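View pics/scene0.png

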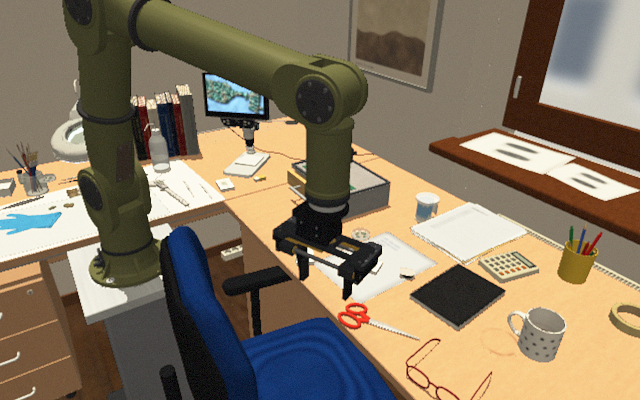

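```bash
cat > h.py <<'E'
from workcell import r, viewer, monitor, workorder
import cv2,numpy as np
from scipy.spatial.transform import Rotation as Ro
def W(d,uv,z):
    K,R,t=d["intrinsics"],d["R"],d["t"]
    v=R.T@np.linalg.solve(K,[*uv,1.]); c=-R.T@t
    return c+v*(z-c[2])/v[2]
def P(d,X):
    p=d["intrinsics"]@(d["R"]@np.asarray(X,float)+d["t"]); return p[:2]/p[2]
def crop(d,x0,y0,x1,y1,k,name):
    cv2.imwrite(name,cv2.resize(d["frame"][y0:y1,x0:x1,::-1],None,fx=k,fy=k,interpolation=cv2.INTER_CUBIC))
E
python3 - <<'E'
from h import *
d=viewer.get_image("top")
a=d["frame"][150:270,340:480]; b=d["frame"][90:280,160:345]
c=lambda i,k:cv2.resize(i[:,:,::-1],None,fx=k,fy=k,interpolation=cv2.INTER_CUBIC)
cv2.imwrite("pics/a.png",c(a,5));cv2.imwrite("pics/b.png",c(b,3))
for n,uv,z in [("eraser",(188,215),.013),("b1",(180,265),.022),("b2",(375,252),.022),("b3",(418,207),.022),("d1",(370,180),.012),("d2",(373,214),.012),("loupe",(448,183),.014),("cab tl",(222,104),.093),("tr",(333,104),.093),("bl",(221,180),.093),("br",(334,180),.093),("hl",(257,204),.047),("hr",(301,204),.047)]: print(n,W(d,uv,z).round(3))
E
```

```text
eraser [0.547 0.28  0.013]
b1 [0.408 0.294 0.022]
b2 [ 0.423 -0.242  0.022]
b3 [ 0.545 -0.372  0.022]
d1 [ 0.631 -0.243  0.012]
d2 [ 0.531 -0.245  0.012]
loupe [ 0.613 -0.467  0.014]
cab tl [0.845 0.169 0.093]
tr [ 0.834 -0.142  0.093]
bl [0.625 0.168 0.093]
br [ 0.614 -0.135  0.093]
hl [0.565 0.079 0.047]
hr [ 0.561 -0.043  0.047]
```

View pics/a.png

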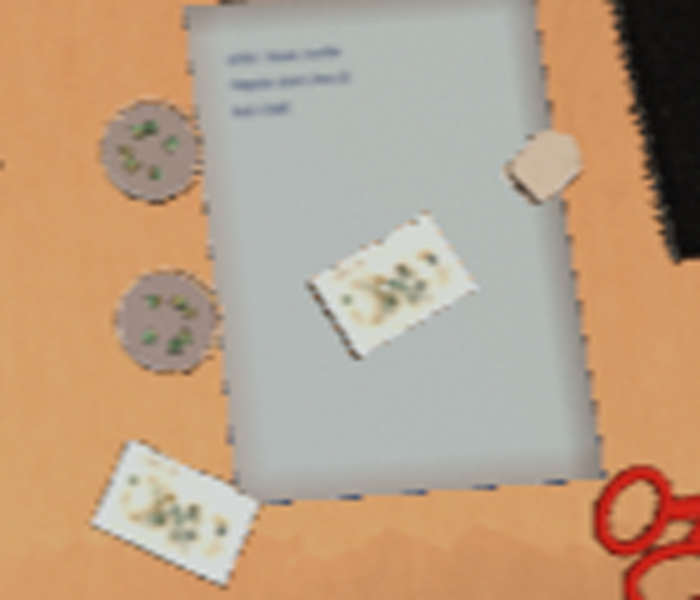

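View pics/b.png

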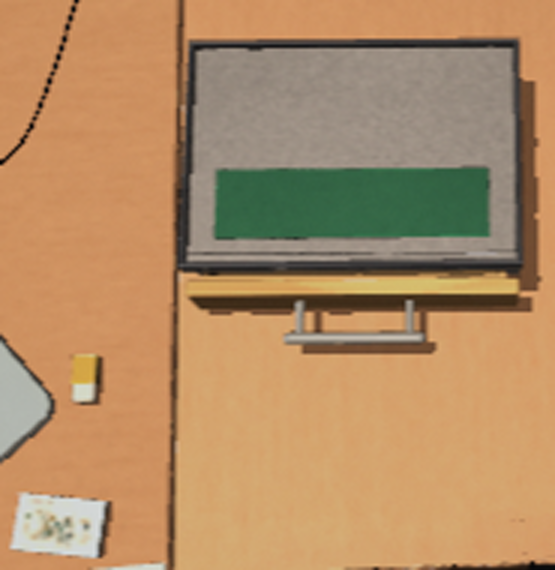

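```bash
cat >> h.py <<'E'
def go(x,y,z,yaw,half=False):
    """print tool-axis shift and turn to bring the TCP to x,y,z pointing down, tool y axis along world angle yaw"""
    s=monitor.get_state(); R=Ro.from_rotvec(s["tcp_rot"]); p=np.array(s["tcp_pos"])
    best=None
    for k in (0,np.pi):
        a=yaw+k; yv=np.array([np.cos(a),np.sin(a),0]); zv=np.array([0,0,-1.]); T=Ro.from_matrix(np.c_[np.cross(yv,zv),yv,zv])
        w=(R.inv()*T).as_rotvec()
        if best is None or (np.linalg.norm(w)<np.linalg.norm(best))!=half: best=w
    print("shift",R.inv().apply(np.array([x,y,z])-p).round(4),"turn",best.round(3),"t",round(s["t"],1),"q7",round(s["joint_positions"][6],2),"op",round(s["opening"],3),"grip",round(s["grip_force"],1))
E
python3 - <<'E'
from h import *
d=viewer.get_image("top")
def rect(n,pts,o,k,z):
    w=np.array([W(d,(p[0]/k-.0+o[0],p[1]/k+o[1]),z)[:2] for p in pts])
    e=np.linalg.norm(np.roll(w,-1,0)-w,axis=1); i=np.argmax(e); l=w[(i+1)%4]-w[i]; j=w[(i+2)%4]-w[(i+3)%4]; l=l-j if l@j<0 else l+j
    print(n,w.mean(0).round(4),"sides",e.round(3),"long axis",np.arctan2(l[1],l[0]).round(3))
a=(340,150);b=(160,90)
rect("b3",[(427,210),(480,290),(360,357),(308,283)],a,5,.022)
rect("b2",[(132,440),(262,500),(228,587),(93,522)],a,5,.022)
rect("b1",[(20,493),(108,502),(102,557),(12,552)],b,3,.022)
rect("strip",[(215,168),(489,168),(489,237),(215,238)],b,3,.085)
for p in((151,151),(167,322)): print("dish",W(d,(p[0]/5+340,p[1]/5+150),.008).round(4))
R=d["R"];print("cam",(-R.T@d["t"]).round(3))
m=((d["frame"][...,1].astype(int)-d["frame"][...,0]>30)&(d["frame"][...,1].astype(int)-d["frame"][...,2]>10)).astype(np.uint8); m[:90]=0;m[280:]=0;m[:,:215]=0;m[:,345:]=0
c=max(cv2.findContours(m,0,1)[0],key=cv2.contourArea)[:,0]
w=np.array([W(d,p,.085)[:2] for p in c],np.float32);print("strip rect",cv2.minAreaRect(w))
print("yaw now",Ro.from_rotvec(monitor.get_state()["tcp_rot"]).as_matrix()[:,1])
E
```

```text
b3 [ 0.5449 -0.3745] sides [0.054 0.08  0.05  0.082] long axis -1.085
b2 [ 0.4223 -0.244 ] sides [0.078 0.052 0.081 0.051] long axis 1.091
b1 [0.4071 0.2936] sides [0.082 0.049 0.082 0.053] long axis 1.457
strip [0.6854 0.017 ] sides [0.252 0.066 0.248 0.067] long axis -1.606
dish [ 0.6313 -0.2443  0.008 ]
dish [ 0.5305 -0.2469  0.008 ]
cam [ 0.362 -0.082  1.089]
strip rect ((0.6871116757392883, 0.018332913517951965), (0.24734361469745636, 0.06293453276157379), 87.89427947998047)
yaw now [ 0.38283315 -0.92381676 -0.00116727]
```

```bash
python3 -c "
from h import *
go(.563,.021,.19,-.036)"
```

```text
shift [ 0.5282 -0.4535  0.0324] turn [-1.000e-03 -1.000e-03 -1.142e+00] t 0.2 q7 -0.06 op 1.002 grip 0.0
```

```bash
T='x'; echo '{"ticks":[[0.3,0.13,-0.115,0,0,0,-0.29],[0.3,0.27,-0.23,0.01,0,0,-0.57],[0.3,0.4,-0.34,0.02,0,0,-0.85],[0.3,0.528,-0.4535,0.032,0,0,-1.142],[0.3,0.528,-0.4535,0.032,0,0,-1.142],[0.3,0.528,-0.4535,0.032,0,0,-1.142],[0.3,0.528,-0.4535,0.032,0,0,-1.142],[0.3,0.528,-0.4535,0.032,0,0,-1.142],[0.3,0.528,-0.4535,0.032,0,0,-1.142],[0.3,0.528,-0.4535,0.032,0,0,-1.142],[0.3,0.528,-0.4535,0.032,0,0,-1.142],[0.3,0.528,-0.4535,0.032,0,0,-1.142],[0.3,0.528,-0.4535,0.032,0,0,-1.142],[0.3,0.528,-0.4535,0.032,0,0,-1.142],[0.3,0.528,-0.4535,0.032,0,0,-1.142],[0.3,0.528,-0.4535,0.032,0,0,-1.142],[0.3,0.528,-0.4535,0.032,0,0,-1.142],[0.3,0.528,-0.4535,0.032,0,0,-1.142]]}' | python3 nudge.py 20; python3 -c "
from h import *
go(.563,.021,.034,-.036)
d=viewer.get_image('scene');crop(d,200,130,440,310,3.3,'pics/c.png')"
```

```text
t: 2.0
tcp_pos: [0.5627, 0.0185, 0.1905]
tcp_rot: [2.264, 2.177, -0.001]
wrist_force: [0.1, -0.6, 0.1]
opening: 0.301
grip_force: 0.0
shift [0.0027 0.0002 0.1565] turn [-0.     0.001 -0.003] t 2.0 q7 -0.23 op 0.301 grip 0.0
```

View pics/c.png

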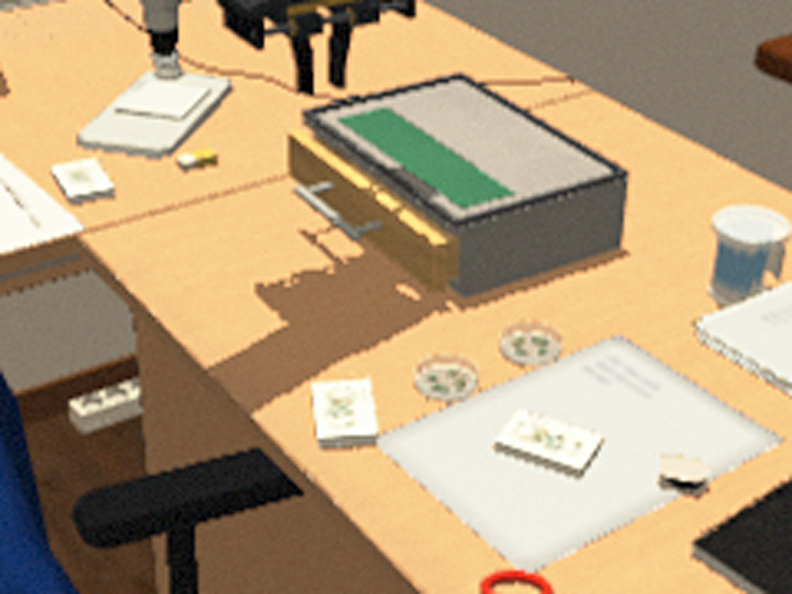

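The picture shows the gripper above the drawer, with the handle bar from crop (300,188) to (360,236), two dishes and three boxes. I'll cross-check the handle using this camera.

```bash
python3 -c "
from h import *
d=viewer.get_image('scene')
for p in((300,188),(360,236)): print(W(d,(200+p[0]/3.3,130+p[1]/3.3),.05).round(3))
for p in((.5,.081),(.563,.081),(.561,-.039)):print(p,(P(d,[*p,.047])-[200,130])*3.3)
d=viewer.get_image('top')
for p in((.563,.081),(.561,-.039)):print(p,(P(d,[*p,.047])-[160,90])*3)
"
```

```text
[0.573 0.078 0.05 ]
[ 0.57  -0.046  0.05 ]
(0.5, 0.081) [239.05749291 206.35552935]
(0.563, 0.081) [290.67881301 191.70013888]
(0.561, -0.039) [348.5411458  238.19923301]
(0.563, 0.081) [288.74966367 344.58914406]
(0.561, -0.039) [418.96946776 342.01200757]
```

```bash
echo '{"ticks":[[0.3,0,0.005,0.05,0,0,0],[0.3,0,0.005,0.1,0,0,0],[0.3,0,0.005,0.13,0,0,0],[0.3,0,0.005,0.145,0,0,0],[0.3,0,0.005,0.156,0,0,0],[0.3,0,0.005,0.156,0,0,0]]}' | python3 nudge.py 20; echo '{"ticks":[[0,0,0,0,0,0,0],[0,0,0,0,0,0,0],[0,0,0,0,0,0,0],[0,0,0,0,0,0,0],[0,0,0,0,0,0,0]]}' | python3 nudge.py 20
```

```text
t: 2.75
tcp_pos: [0.5679, 0.0201, 0.0343]
tcp_rot: [-2.261, -2.18, 0.001]
wrist_force: [-1.1, -0.0, 1.3]
opening: 0.303
grip_force: 0.0
t: 3.25
tcp_pos: [0.5692, 0.0204, 0.036]
tcp_rot: [2.26, 2.18, 0.002]
wrist_force: [-0.0, 0.1, 6.9]
opening: 0.118
grip_force: 20.0
```

```bash
echo '{"ticks":[[0,0,-0.01,0,0,0,0],[0,0,-0.03,0,0,0,0],[0,0,-0.05,0,0,0,0],[0,0,-0.07,0,0,0,0],[0,0,-0.09,0,0,0,0],[0,0,-0.11,0,0,0,0],[0,0,-0.12,0,0,0,0],[0,0,-0.126,0,0,0,0],[0,0,-0.126,0,0,0,0],[0,0,-0.126,0,0,0,0],[0.3,0,-0.126,0,0,0,0],[0.3,0,-0.126,0,0,0,0],[0.3,0,-0.126,0,0,0,0]]}' | python3 nudge.py 40
```

```text
t: 4.55
tcp_pos: [0.4411, 0.0249, 0.0341]
tcp_rot: [-2.261, -2.181, 0.002]
wrist_force: [0.1, 0.0, -0.4]
opening: 0.271
grip_force: 0.0
```

```bash
echo '{"ticks":[[0.3,0,0,-0.04,0,0,0],[0.3,0,0,-0.08,0,0,0],[0.3,0,0,-0.12,0,0,0],[0.3,0,0,-0.16,0,0,0],[0.3,0,0,-0.16,0,0,0]]}' | python3 nudge.py; python3 -c "
from h import *
go(.407,.294,.15,1.457-np.pi/2)
d=viewer.get_image('top');crop(d,160,90,460,290,2.6,'pics/d.png')"
```

```text
t: 5.05
tcp_pos: [0.4451, 0.0252, 0.1993]
tcp_rot: [2.256, 2.176, 0.008]
wrist_force: [-0.0, -0.1, 0.2]
opening: 0.301
grip_force: 0.0
shift [ 0.2673 -0.0482  0.0486] turn [0.009 0.001 0.078] t 5.0 q7 -0.08 op 0.301 grip 0.0
```

View pics/d.png

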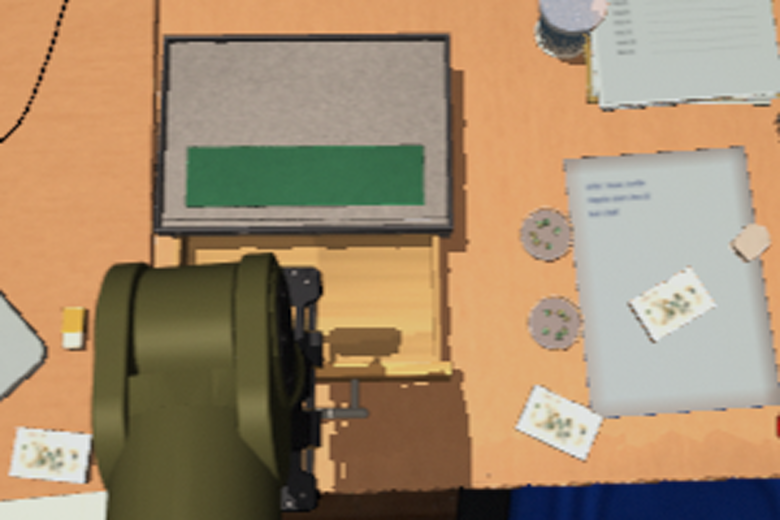

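```bash
echo '{"ticks":[[0.8,0.05,-0.01,0,0.009,0,0.078],[0.8,0.1,-0.02,0,0.009,0,0.078],[0.8,0.15,-0.03,0,0.009,0,0.078],[0.8,0.2,-0.04,0,0.009,0,0.078],[0.8,0.267,-0.048,0.05,0.009,0,0.078],[0.8,0.267,-0.048,0.09,0.009,0,0.078],[0.8,0.267,-0.048,0.09,0.009,0,0.078],[0.8,0.267,-0.048,0.09,0.009,0,0.078]]}' | python3 nudge.py ; python3 -c "
from h import *
go(.407,.294,.004,1.457-np.pi/2)"
```

```text
t: 5.9
tcp_pos: [0.3994, 0.2935, 0.1003]
tcp_rot: [-2.331, -2.089, 0.022]
wrist_force: [-0.5, 0.3, 0.0]
opening: 0.792
grip_force: 0.0
shift [0.0016 0.0092 0.0962] turn [-0.018  0.003  0.004] t 5.9 q7 -0.97 op 0.792 grip 0.0
```

```bash
echo '{"ticks":[[0.8,0,0.004,0.03,-0.009,0,0],[0.8,0,0.004,0.05,-0.009,0,0],[0.8,0,0.004,0.05,-0.009,0,0],[0.8,0,0.004,0.05,-0.009,0,0]]}' | python3 nudge.py ; python3 -c "
from h import *
go(.407,.294,.004,1.457-np.pi/2)"
```

```text
t: 6.3
tcp_pos: [0.4074, 0.2926, 0.0551]
tcp_rot: [2.345, 2.09, -0.001]
wrist_force: [0.2, 1.0, 0.0]
opening: 0.797
grip_force: 0.0
shift [ 0.0014 -0.0006  0.0511] turn [ 0.     0.001 -0.001] t 6.3 q7 -1.04 op 0.797 grip 0.0
```

```bash
echo '{"ticks":[[0.8,0,0,0.03,0,0,0],[0.8,0,0,0.05,0,0,0],[0.8,0,0,0.05,0,0,0],[0,0,0,0.05,0,0,0],[0,0,0,0.05,0,0,0],[0,0,0,0.05,0,0,0],[0,0,0,0.05,0,0,0],[0,0,0,0.05,0,0,0],[0,0,0,0.0,0,0,0],[0,0,0,-0.05,0,0,0],[0,0,0,-0.10,0,0,0],[0,0,0,-0.12,0,0,0],[0,0,0,-0.12,0,0,0]]}' | python3 nudge.py 20 ; python3 -c "
from h import *
go(.5585,.102,.15,1.535)
go(.5585,.102,.15,1.535,True)"
```

```text
t: 7.6
tcp_pos: [0.409, 0.2945, 0.178]
tcp_rot: [2.342, 2.089, 0.009]
wrist_force: [0.4, 1.4, -0.9]
opening: 0.601
grip_force: 19.9
shift [-0.1743  0.1703  0.0287] turn [ 0.004 -0.006  1.492] t 7.6 q7 -0.89 op 0.601 grip 19.9
shift [-0.1743  0.1703  0.0287] turn [ 0.007  0.004 -1.649] t 7.6 q7 -0.89 op 0.601 grip 19.9
```

```bash
echo '{"ticks":[[0,-0.02,0.02,0,0,0,0.15],[0,-0.04,0.04,0,0,0,0.3],[0,-0.06,0.06,0,0,0,0.45],[0,-0.08,0.08,0,0,0,0.6],[0,-0.1,0.1,0,0,0,0.75],[0,-0.12,0.12,0,0,0,0.9],[0,-0.14,0.14,0,0,0,1.05],[0,-0.16,0.16,0,0,0,1.2],[0,-0.174,0.17,0,0,0,1.35],[0,-0.174,0.17,0,0,0,1.492],[0,-0.174,0.17,0.03,0,0,1.492],[0,-0.174,0.17,0.05,0,0,1.492],[0,-0.174,0.17,0.05,0,0,1.492],[0,-0.174,0.17,0.05,0,0,1.492]]}' | python3 nudge.py 20 ; python3 -c "
from h import *
go(.5585,.102,.028,1.535)"
```

```text
t: 9.0
tcp_pos: [0.5555, 0.1009, 0.1236]
tcp_rot: [3.141, -0.055, -0.004]
wrist_force: [0.9, -0.6, -0.7]
opening: 0.603
grip_force: 19.9
shift [ 0.0032 -0.0012  0.0956] turn [0.    0.002 0.001] t 9.0 q7 -2.0 op 0.603 grip 19.9
```

```bash
echo '{"ticks":[[0,0.003,-0.001,0.03,0,0,0],[0,0.003,-0.001,0.06,0,0,0],[0,0.003,-0.001,0.08,0,0,0],[0,0.003,-0.001,0.09,0,0,0],[0,0.003,-0.001,0.096,0,0,0],[0,0.003,-0.001,0.096,0,0,0],[0,0.003,-0.001,0.096,0,0,0]]}' | python3 nudge.py ; echo '{"ticks":[[0.72,0,0,0,0,0,0],[0.72,0,0,0,0,0,0],[0.72,0,0,0,0,0,0],[0.72,0,0,0,0,0,0],[0.72,0,0,-0.03,0,0,0],[0.72,0,0,-0.06,0,0,0],[0.72,0,0,-0.1,0,0,0],[0.72,0,0,-0.15,0,0,0],[0.72,0,0,-0.15,0,0,0]]}' | python3 nudge.py;  python3 -c "
from h import *
go(.422,-.244,.15,1.091-np.pi/2)
go(.422,-.244,.15,1.091-np.pi/2,True)"
```

```text
t: 9.7
tcp_pos: [0.5604, 0.1019, 0.0298]
tcp_rot: [3.141, -0.055, 0.003]
wrist_force: [-0.5, 1.0, -0.4]
opening: 0.602
grip_force: 19.9
t: 10.6
tcp_pos: [0.5636, 0.1033, 0.1859]
tcp_rot: [-3.14, 0.055, -0.02]
wrist_force: [0.8, 0.6, 0.2]
opening: 0.721
grip_force: 0.0
shift [-0.1298  0.3521  0.0339] turn [ 0.006 -0.012 -1.126] t 10.6 q7 -1.97 op 0.721 grip 0.0
shift [-0.1298  0.3521  0.0339] turn [-0.013 -0.007  2.016] t 10.6 q7 -1.97 op 0.721 grip 0.0
```

```bash
echo '{"ticks":[[0.8,-0.016,0.044,0,0,0,-0.14],[0.8,-0.032,0.088,0,0,0,-0.28],[0.8,-0.048,0.132,0,0,0,-0.42],[0.8,-0.064,0.176,0,0,0,-0.56],[0.8,-0.08,0.22,0,0,0,-0.7],[0.8,-0.096,0.264,0,0,0,-0.84],[0.8,-0.112,0.308,0,0,0,-0.98],[0.8,-0.13,0.352,0.03,0,0,-1.126],[0.8,-0.13,0.352,0.08,0,0,-1.126],[0.8,-0.13,0.352,0.12,0,0,-1.126],[0.8,-0.13,0.352,0.12,0,0,-1.126],[0.8,-0.13,0.352,0.12,0,0,-1.126]]}' | python3 nudge.py ; python3 -c "
from h import *
go(.422,-.244,.004,1.091-np.pi/2)
d=viewer.get_image('top');crop(d,180,90,460,290,2.8,'pics/e.png')"
```

```text
t: 11.8
tcp_pos: [0.4156, -0.2442, 0.0569]
tcp_rot: [-2.682, -1.627, 0.002]
wrist_force: [0.8, 0.4, 1.3]
opening: 0.801
grip_force: 0.0
shift [0.0031 0.0058 0.0529] turn [-0.005 -0.001 -0.   ] t 11.8 q7 -0.08 op 0.801 grip 0.0
```

View pics/e.png

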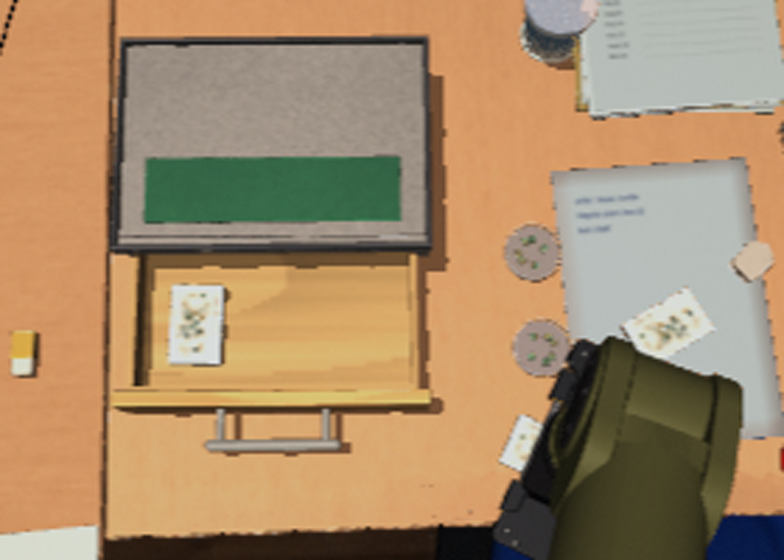

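```bash
echo '{"ticks":[[0.8,0.003,0.006,0.03,0,0,0],[0.8,0.003,0.006,0.052,0,0,0],[0.8,0.003,0.006,0.052,0,0,0],[0,0.003,0.006,0.052,0,0,0],[0,0.003,0.006,0.052,0,0,0],[0,0.003,0.006,0.052,0,0,0],[0,0.003,0.006,0.052,0,0,0],[0,0.003,0.006,0.052,0,0,0],[0,0.003,0.006,0.0,0,0,0],[0,0.003,0.006,-0.05,0,0,0],[0,0.003,0.006,-0.10,0,0,0],[0,0.003,0.006,-0.12,0,0,0],[0,0.003,0.006,-0.12,0,0,0]]}' | python3 nudge.py 20 ; python3 -c "
from h import *
go(.5556,.022,.12,1.535)"
```

```text
t: 13.15
tcp_pos: [0.4261, -0.2469, 0.1831]
tcp_rot: [2.679, 1.625, 0.004]
wrist_force: [0.5, 0.5, -0.5]
opening: 0.608
grip_force: 2.0
shift [ 0.2985 -0.0099  0.0624] turn [ 0.009 -0.003  1.126] t 13.2 q7 -0.02 op 0.608 grip 2.0
```

```bash
echo '{"ticks":[[0,0,0,0,0,0,0],[0,0,0,0,0,0,0],[0,0,0,0,0,0,0]]}' | python3 nudge.py 20; python3 -c "
from h import *
go(.5556,.022,.12,1.535)
d=viewer.get_image('scene');crop(d,180,100,420,300,3,'pics/f.png')"
```

```text
t: 13.45
tcp_pos: [0.4227, -0.245, 0.1769]
tcp_rot: [-2.683, -1.628, 0.002]
wrist_force: [-0.4, -0.2, -3.1]
opening: 0.602
grip_force: 20.0
shift [ 0.2981 -0.0052  0.057 ] turn [-0.003  0.002  1.127] t 13.4 q7 -0.02 op 0.602 grip 20.0
```

View pics/f.png

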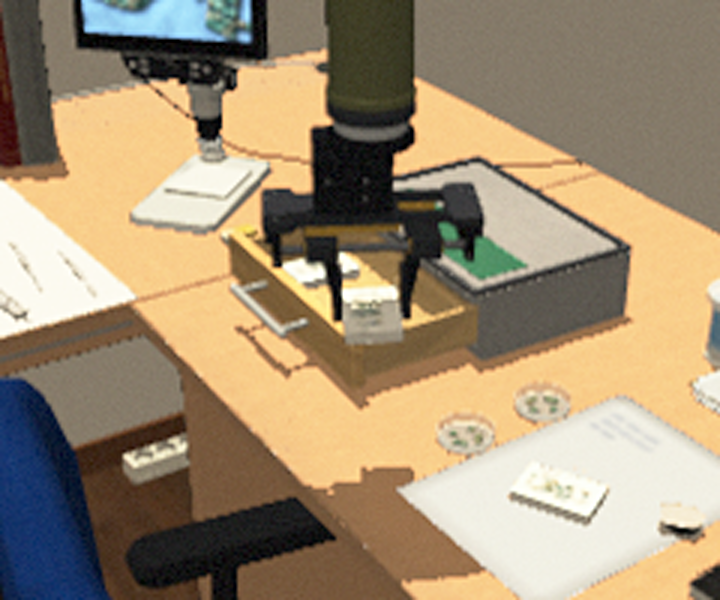

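The grip slackened: the box hangs tilted between the fingers, with its lower edge at crop (372,342). I'll set it back on the desk and regrasp.

```bash
echo '{"ticks":[[0,0,0,0.04,0,0,0],[0,0,0,0.08,0,0,0],[0,0,0,0.11,0,0,0],[0,0,0,0.125,0,0,0],[0,0,0,0.125,0,0,0]]}' | python3 nudge.py 20; echo '{"ticks":[[0,0,0,0.005,0,0,0],[0,0,0,0.01,0,0,0],[0,0,0,0.01,0,0,0]]}' | python3 nudge.py 10;echo '{"ticks":[[0,0,0,0.005,0,0,0],[0,0,0,0.01,0,0,0],[0,0,0,0.01,0,0,0]]}' | python3 nudge.py 10; python3 -c "
from h import *
d=viewer.get_image('scene');crop(d,240,160,400,280,4,'pics/g.png')"
```

```text
t: 14.0
tcp_pos: [0.4213, -0.2439, 0.0505]
tcp_rot: [-2.68, -1.627, 0.004]
wrist_force: [-0.2, -0.2, -0.9]
opening: 0.598
grip_force: 20.0
t: 14.3
tcp_pos: [0.4239, -0.2457, 0.0438]
tcp_rot: [2.685, 1.629, -0.0]
wrist_force: [-0.1, -0.1, -1.6]
opening: 0.603
grip_force: 10.0
t: 14.6
tcp_pos: [0.4232, -0.2454, 0.0331]
tcp_rot: [-2.685, -1.629, 0.001]
wrist_force: [0.5, -0.0, -1.0]
opening: 0.603
grip_force: 10.0
```

View pics/g.png

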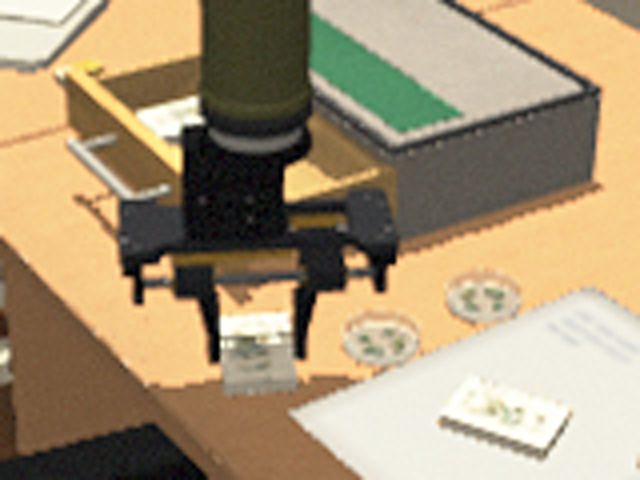

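```bash
echo '{"ticks":[[0,0,0,0.003,0,0,0],[0,0,0,0.006,0,0,0],[0,0,0,0.006,0,0,0]]}' | python3 nudge.py 6; echo '{"ticks":[[0,0,0,0.003,0,0,0],[0,0,0,0.006,0,0,0],[0,0,0,0.006,0,0,0]]}' | python3 nudge.py 5;echo '{"ticks":[[0,0,0,0.003,0,0,0],[0,0,0,0.006,0,0,0],[0,0,0,0.006,0,0,0]]}' | python3 nudge.py 4; echo '{"ticks":[[0,0,0,0.003,0,0,0],[0,0,0,0.006,0,0,0],[0,0,0,0.006,0,0,0]]}' | python3 nudge.py 4
```

```text
t: 14.95
tcp_pos: [0.4235, -0.2455, 0.0273]
tcp_rot: [-2.686, -1.63, 0.001]
wrist_force: [-0.3, -0.4, -1.1]
opening: 0.605
grip_force: 6.0
t: 15.25
tcp_pos: [0.4234, -0.2454, 0.0212]
tcp_rot: [-2.685, -1.629, 0.001]
wrist_force: [0.4, -0.8, -0.4]
opening: 0.601
grip_force: 5.0
t: 15.55
tcp_pos: [0.4234, -0.2455, 0.0152]
tcp_rot: [-2.685, -1.63, 0.001]
wrist_force: [-0.2, 0.1, -1.1]
opening: 0.602
grip_force: 4.0
t: 15.85
tcp_pos: [0.4234, -0.2454, 0.0092]
tcp_rot: [-2.685, -1.63, 0.001]
wrist_force: [-0.0, 0.1, -1.1]
opening: 0.598
grip_force: 4.0
```

```bash
echo '{"ticks":[[0,0,0,0.003,0,0,0],[0,0,0,0.005,0,0,0],[0,0,0,0.005,0,0,0],[0.7,0,0,0.005,0,0,0],[0.7,0,0,0.005,0,0,0],[0.8,0,0,0.005,0,0,0],[0.8,0,0,-0.03,0,0,0],[0.8,0,0,-0.07,0,0,0],[0.8,0,0,-0.12,0,0,0],[0.8,0,0,-0.17,0,0,0],[0.8,0,0,-0.17,0,0,0],[0.8,0,0.1,-0.17,0,0,0],[0.8,0,0.2,-0.17,0,0,0],[0.8,0,0.2,-0.17,0,0,0],[0.8,0,0.2,-0.17,0,0,0]]}' | python3 nudge.py 4; python3 -c "
from h import *
d=viewer.get_image('scene');c=cv2.resize(d['frame'][190:270,250:400],None,fx=4,fy=4)
e=viewer.get_image('top')['frame'][170:270,340:490];e=cv2.resize(e,None,fx=4,fy=4,interpolation=2)
cv2.imwrite('pics/i.png',np.vstack([c,e])[:600,:,::-1] if False else e[:,:,::-1]); cv2.imwrite('pics/j.png',c[:,:,::-1])"
```

```text
t: 17.35
tcp_pos: [0.6025, -0.3392, 0.1788]
tcp_rot: [2.686, 1.628, -0.001]
wrist_force: [-0.1, -0.1, 1.5]
opening: 0.799
grip_force: 0.0
```

View pics/i.png

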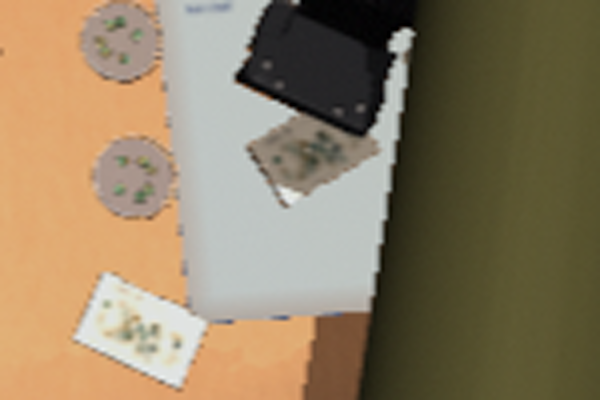

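The box is flat on the desk again, with corners at crop (105,272), (208,320), (180,388) and (74,340).

```bash
python3 -c "
from h import *
d=viewer.get_image('top')
w=np.array([W(d,(x/4+340,y/4+170),.022)[:2] for x,y in((105,272),(208,320),(180,388),(74,340))]);print(w.mean(0),np.linalg.norm(np.roll(w,-1,0)-w,axis=1))
l=w[0]-w[1]+w[3]-w[2];a=np.arctan2(l[1],l[0]);print(a)
go(*w.mean(0),.08,a-np.pi/2)"
```

```text
[ 0.42218052 -0.24314988] [0.0776602  0.05072279 0.07881656 0.05193064]
1.1013974309160117
shift [ 0.0009 -0.2031  0.0961] turn [-0.005 -0.003 -0.011] t 17.5 q7 -0.17 op 0.804 grip 0.0
```

```bash
echo '{"ticks":[[0.8,0,-0.05,0,0,0,0],[0.8,0,-0.1,0,0,0,0],[0.8,0,-0.15,0,0,0,0],[0.8,0.001,-0.203,0,0,0,-0.01],[0.8,0.001,-0.203,0.05,0,0,-0.01],[0.8,0.001,-0.203,0.1,0,0,-0.01],[0.8,0.001,-0.203,0.14,0,0,-0.01],[0.8,0.001,-0.203,0.172,0,0,-0.01],[0.8,0.001,-0.203,0.172,0,0,-0.01],[0,0.001,-0.203,0.172,0,0,-0.01],[0,0.001,-0.203,0.172,0,0,-0.01],[0,0.001,-0.203,0.172,0,0,-0.01],[0,0.001,-0.203,0.172,0,0,-0.01],[0,0.001,-0.203,0.172,0,0,-0.01],[0,0.001,-0.203,0.13,0,0,-0.01],[0,0.001,-0.203,0.08,0,0,-0.01],[0,0.001,-0.203,0.03,0,0,-0.01],[0,0.001,-0.203,0.01,0,0,-0.01],[0,0.001,-0.203,0.01,0,0,-0.01]]}' | python3 nudge.py 30 ; python3 -c "
from h import *
go(.5556,.022,.12,1.535)"
```

```text
t: 19.4
tcp_pos: [0.4239, -0.2446, 0.174]
tcp_rot: [2.671, 1.639, 0.003]
wrist_force: [0.3, -0.2, -1.8]
opening: 0.597
grip_force: 30.0
shift [ 0.2975 -0.0038  0.0532] turn [ 0.009 -0.002  1.136] t 19.4 q7 -0.02 op 0.597 grip 30.0
```

```bash
echo '{"ticks":[[0,0.037,0,0,0,0,0.14],[0,0.074,0,0,0,0,0.28],[0,0.111,0,0,0,0,0.42],[0,0.148,0,0,0,0,0.56],[0,0.185,0,0,0,0,0.7],[0,0.222,0,0,0,0,0.84],[0,0.259,0,0,0,0,0.98],[0,0.2975,-0.004,0,0,0,1.136],[0,0.2975,-0.004,0.03,0,0,1.136],[0,0.2975,-0.004,0.053,0,0,1.136],[0,0.2975,-0.004,0.053,0,0,1.136],[0,0.2975,-0.004,0.053,0,0,1.136]]}' | python3 nudge.py ; python3 -c "
from h import *
go(.5556,.022,.028,1.535)"
```

```text
t: 20.6
tcp_pos: [0.5519, 0.0236, 0.1159]
tcp_rot: [3.141, -0.055, -0.003]
wrist_force: [0.3, 0.3, -0.6]
opening: 0.594
grip_force: 30.0
shift [0.0039 0.0015 0.0878] turn [0.    0.002 0.001] t 20.6 q7 -1.86 op 0.594 grip 30.0
```

```bash
echo '{"ticks":[[0,0.003,0.001,0.03,0,0,0],[0,0.003,0.001,0.06,0,0,0],[0,0.003,0.001,0.08,0,0,0],[0,0.003,0.001,0.088,0,0,0],[0,0.003,0.001,0.088,0,0,0],[0,0.003,0.001,0.088,0,0,0]]}' | python3 nudge.py ; echo '{"ticks":[[0.72,0,0,0,0,0,0],[0.72,0,0,0,0,0,0],[0.72,0,0,0,0,0,0],[0.72,0,0,0,0,0,0],[0.72,0,0,-0.03,0,0,0],[0.72,0,0,-0.06,0,0,0],[0.72,0,0,-0.1,0,0,0],[0.72,0,0,-0.15,0,0,0],[0.72,0,0,-0.15,0,0,0]]}' | python3 nudge.py;  python3 -c "
from h import *
go(.545,-.3745,.15,-1.085-np.pi/2)
go(.545,-.3745,.15,-1.085-np.pi/2,True)"
```

```text
t: 21.2
tcp_pos: [0.5578, 0.022, 0.0307]
tcp_rot: [3.14, -0.057, 0.006]
wrist_force: [1.4, -1.6, 4.2]
opening: 0.602
grip_force: 30.0
t: 22.1
tcp_pos: [0.5599, 0.0237, 0.1854]
tcp_rot: [3.14, -0.055, 0.018]
wrist_force: [-0.1, -0.1, 0.3]
opening: 0.722
grip_force: 0.0
shift [-0.0014  0.3984  0.0357] turn [-0.005 -0.011  1.05 ] t 22.1 q7 -1.83 op 0.722 grip 0.0
shift [-0.0014  0.3984  0.0357] turn [ 0.013 -0.006 -2.091] t 22.1 q7 -1.83 op 0.722 grip 0.0
```

```bash
echo '{"ticks":[[0.8,0,0.045,0,0,0,0.12],[0.8,0,0.09,0,0,0,0.24],[0.8,0,0.135,0,0,0,0.36],[0.8,0,0.18,0,0,0,0.48],[0.8,0,0.225,0,0,0,0.6],[0.8,0,0.27,0,0,0,0.72],[0.8,0,0.315,0,0,0,0.84],[0.8,0,0.36,0,0,0,0.96],[0.8,-0.001,0.398,0.04,0,0,1.05],[0.8,-0.001,0.398,0.08,0,0,1.05],[0.8,-0.001,0.398,0.12,0,0,1.05],[0.8,-0.001,0.398,0.12,0,0,1.05],[0.8,-0.001,0.398,0.12,0,0,1.05]]}' | python3 nudge.py ; python3 -c "
from h import *
go(.545,-.3745,.004,-1.085-np.pi/2)"
```

```text
t: 23.4
tcp_pos: [0.5407, -0.3744, 0.0585]
tcp_rot: [-2.691, 1.621, 0.002]
wrist_force: [0.5, 0.0, 1.3]
opening: 0.804
grip_force: 0.0
shift [ 0.0022 -0.0038  0.0545] turn [0.    0.001 0.001] t 23.4 q7 -2.24 op 0.804 grip 0.0
```

```bash
echo '{"ticks":[[0.8,0.002,-0.003,0.03,0,0,0],[0.8,0.002,-0.003,0.052,0,0,0],[0.8,0.002,-0.003,0.054,0,0,0],[0,0.002,-0.003,0.054,0,0,0],[0,0.002,-0.003,0.054,0,0,0],[0,0.002,-0.003,0.054,0,0,0],[0,0.002,-0.003,0.054,0,0,0],[0,0.002,-0.003,0.054,0,0,0],[0,0.002,-0.003,0.0,0,0,0],[0,0.002,-0.003,-0.05,0,0,0],[0,0.002,-0.003,-0.10,0,0,0],[0,0.002,-0.003,-0.12,0,0,0],[0,0.002,-0.003,-0.12,0,0,0]]}' | python3 nudge.py 30 ; python3 -c "
from h import *
go(.553,-.058,.12,1.535)"
```

```text
t: 24.7
tcp_pos: [0.5467, -0.3768, 0.1847]
tcp_rot: [2.689, -1.622, 0.015]
wrist_force: [1.0, 0.8, -1.5]
opening: 0.601
grip_force: 30.0
shift [-0.2796 -0.1541  0.0628] turn [ 1.000e-03 -1.000e-02 -1.049e+00] t 24.7 q7 -2.21 op 0.601 grip 30.0
```

```bash
echo '{"ticks":[[0,-0.035,-0.019,0,0,0,-0.13],[0,-0.07,-0.038,0,0,0,-0.26],[0,-0.105,-0.057,0,0,0,-0.39],[0,-0.14,-0.076,0,0,0,-0.52],[0,-0.175,-0.095,0,0,0,-0.65],[0,-0.21,-0.114,0,0,0,-0.78],[0,-0.245,-0.133,0,0,0,-0.91],[0,-0.28,-0.154,0,0,0,-1.049],[0,-0.28,-0.154,0.03,0,0,-1.049],[0,-0.28,-0.154,0.055,0,0,-1.049],[0,-0.28,-0.154,0.055,0,0,-1.049],[0,-0.28,-0.154,0.055,0,0,-1.049]]}' | python3 nudge.py ; python3 -c "
from h import *
go(.553,-.058,.028,1.535)"
```

```text
t: 25.9
tcp_pos: [0.549, -0.0561, 0.1229]
tcp_rot: [-3.141, 0.057, 0.003]
wrist_force: [0.4, -0.2, -0.4]
opening: 0.604
grip_force: 30.0
shift [0.0043 0.0018 0.0949] turn [-0.     0.002 -0.001] t 25.9 q7 -1.7 op 0.604 grip 30.0
```

```bash
echo '{"ticks":[[0,0.003,0.001,0.03,0,0,0],[0,0.003,0.001,0.06,0,0,0],[0,0.003,0.001,0.08,0,0,0],[0,0.003,0.001,0.095,0,0,0],[0,0.003,0.001,0.095,0,0,0],[0,0.003,0.001,0.095,0,0,0]]}' | python3 nudge.py ; echo '{"ticks":[[0.72,0,0,0,0,0,0],[0.72,0,0,0,0,0,0],[0.72,0,0,0,0,0,0],[0.72,0,0,0,0,0,0],[0.72,0,0,-0.03,0,0,0],[0.72,0,0,-0.06,0,0,0],[0.72,0,0,-0.1,0,0,0],[0.72,0,0,-0.13,0,0,0],[0.72,0,0.1,-0.15,0,0,0],[0.72,0,0.2,-0.15,0,0,0],[0.72,0,0.2,-0.15,0,0,0],[0.72,0,0.2,-0.15,0,0,0]]}' | python3 nudge.py;  python3 -c "
from h import *
d=viewer.get_image('top');crop(d,180,90,480,290,2.6,'pics/k.png')
go(.42,.023,.16,-.036)
go(.42,.023,.16,-.036,True)"
```

```text
t: 26.5
tcp_pos: [0.5536, -0.0573, 0.0296]
tcp_rot: [3.141, -0.057, 0.002]
wrist_force: [0.2, -0.1, -0.5]
opening: 0.6
grip_force: 30.0
t: 27.7
tcp_pos: [0.5453, -0.2575, 0.1792]
tcp_rot: [3.14, -0.056, 0.001]
wrist_force: [1.2, 0.9, 0.1]
opening: 0.724
grip_force: 0.0
shift [-0.1371 -0.2868  0.0167] turn [ 0.006 -0.007  1.558] t 27.8 q7 -1.35 op 0.72 grip 0.0
shift [-0.1371 -0.2868  0.0167] turn [ 0.007  0.006 -1.583] t 27.8 q7 -1.35 op 0.72 grip 0.0
```

View pics/k.png

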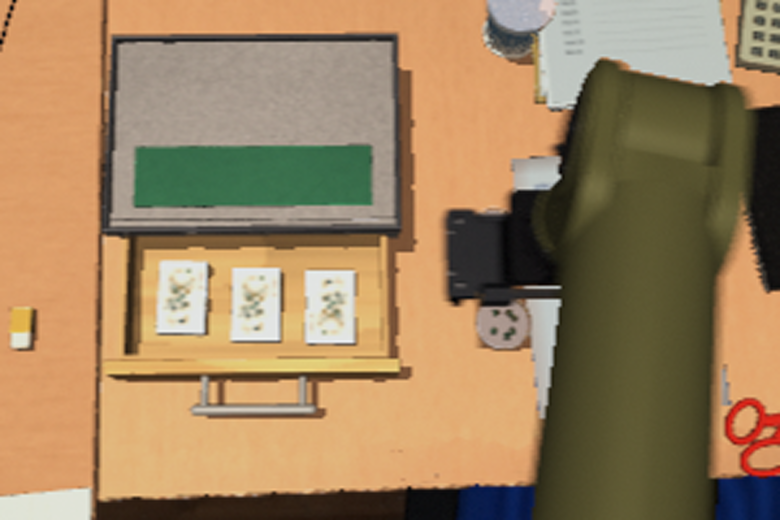

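```bash
echo '{"ticks":[[0.3,-0.01,-0.026,0,0,0,-0.14],[0.3,-0.02,-0.052,0,0,0,-0.28],[0.3,-0.03,-0.08,0,0,0,-0.43],[0.3,-0.04,-0.105,0,0,0,-0.57],[0.3,-0.05,-0.13,0,0,0,-0.72],[0.3,-0.06,-0.16,0,0,0,-0.86],[0.3,-0.07,-0.185,0,0,0,-1.0],[0.3,-0.08,-0.21,0,0,0,-1.15],[0.3,-0.09,-0.24,0,0,0,-1.3],[0.3,-0.1,-0.26,0,0,0,-1.44],[0.3,-0.114,-0.287,0,0,0,-1.583],[0.3,-0.114,-0.287,0,0,0,-1.583],[0.3,-0.114,-0.287,0,0,0,-1.583],[0.3,-0.114,-0.287,0,0,0,-1.583]]}' | python3 nudge.py ; python3 -c "
from h import *
d=viewer.get_image('top')
for p in((193,409),(320,410)): print(W(d,(180+p[0]/2.6,90+p[1]/2.6),.051).round(4))
go(.4435,.025,.034,-.036)"
```

```text
t: 29.15
tcp_pos: [0.4422, 0.0346, 0.1786]
tcp_rot: [2.249, 2.192, -0.001]
wrist_force: [0.4, 0.6, -0.4]
opening: 0.302
grip_force: 0.0
[0.4462 0.0862 0.051 ]
[ 0.4403 -0.0452  0.051 ]
shift [-0.0094  0.0015  0.1445] turn [0.   0.   0.01] t 29.2 q7 -0.06 op 0.306 grip 0.0
```

```bash
echo '{"ticks":[[0.3,-0.009,0.001,0.05,0,0,0.01],[0.3,-0.009,0.001,0.1,0,0,0.01],[0.3,-0.009,0.001,0.13,0,0,0.01],[0.3,-0.009,0.001,0.144,0,0,0.01],[0.3,-0.009,0.001,0.144,0,0,0.01],[0,-0.009,0.001,0.144,0,0,0.01],[0,-0.009,0.001,0.144,0,0,0.01],[0,-0.009,0.001,0.144,0,0,0.01],[0,-0.009,0.001,0.144,0,0,0.01],[0,-0.009,0.001,0.144,0,0,0.01]]}' | python3 nudge.py 40; echo '{"ticks":[[0,0,0.01,0,0,0,0],[0,0,0.03,0,0,0,0],[0,0,0.05,0,0,0,0],[0,0,0.07,0,0,0,0],[0,0,0.09,0,0,0,0],[0,0,0.11,0,0,0,0],[0,0,0.125,0,0,0,0],[0,0,0.135,0,0,0,0],[0,0,0.14,0,0,0,0],[0,0,0.14,0,0,0,0],[0,0,0.14,0,0,0,0]]}' | python3 nudge.py
```

```text
t: 30.2
tcp_pos: [0.4442, 0.026, 0.0357]
tcp_rot: [2.257, 2.181, 0.002]
wrist_force: [1.1, -1.0, 6.4]
opening: 0.111
grip_force: 40.0
t: 31.3
tcp_pos: [0.5842, 0.0219, 0.0358]
tcp_rot: [2.257, 2.182, 0.003]
wrist_force: [1.3, 0.2, 4.3]
opening: 0.11
grip_force: 40.0
```

```bash
for i in 1 2; do echo '{"ticks":[[0,0,0.002,0,0,0,0],[0,0,0.003,0,0,0,0],[0,0,0.003,0,0,0,0]]}' | python3 nudge.py|sed -n '2p;4p'; done
```

```text
tcp_pos: [0.5865, 0.0218, 0.0357]
wrist_force: [-0.5, 0.1, 6.7]
tcp_pos: [0.5895, 0.0217, 0.0358]
wrist_force: [-0.1, 0.1, 6.6]
```

```bash
for i in 1 ; do echo '{"ticks":[[0,0,0.002,0,0,0,0],[0,0,0.003,0,0,0,0],[0,0,0.003,0,0,0,0]]}' | python3 nudge.py|sed -n '2p;4p'; done;  echo '{"ticks":[[0,0,0.002,0,0,0,0],[0,0,0.002,0,0,0,0]]}' | python3 nudge.py|sed -n '2p;4p'
```

```text
tcp_pos: [0.5908, 0.0217, 0.0357]
wrist_force: [-4.2, 0.4, 10.8]
tcp_pos: [0.5908, 0.0217, 0.0357]
wrist_force: [-11.0, -0.4, 15.5]
```

```bash
echo '{"ticks":[[0.3,0,-0.001,0,0,0,0],[0.3,0,-0.004,0,0,0,0],[0.3,0,-0.004,0,0,0,0],[0.3,0,-0.004,-0.03,0,0,0],[0.3,0,-0.004,-0.06,0,0,0],[0.3,0,-0.004,-0.1,0,0,0],[0.3,0,-0.004,-0.15,0,0,0],[0.3,0,-0.004,-0.15,0,0,0]]}' | python3 nudge.py; python3 -c "
from h import *
d=viewer.get_image('top');crop(d,200,90,460,290,3,'pics/l.png')"
```

```text
t: 33.2
tcp_pos: [0.5938, 0.0224, 0.1914]
tcp_rot: [2.253, 2.177, 0.012]
wrist_force: [0.6, -0.1, -0.1]
opening: 0.299
grip_force: 0.0
```

View pics/l.png

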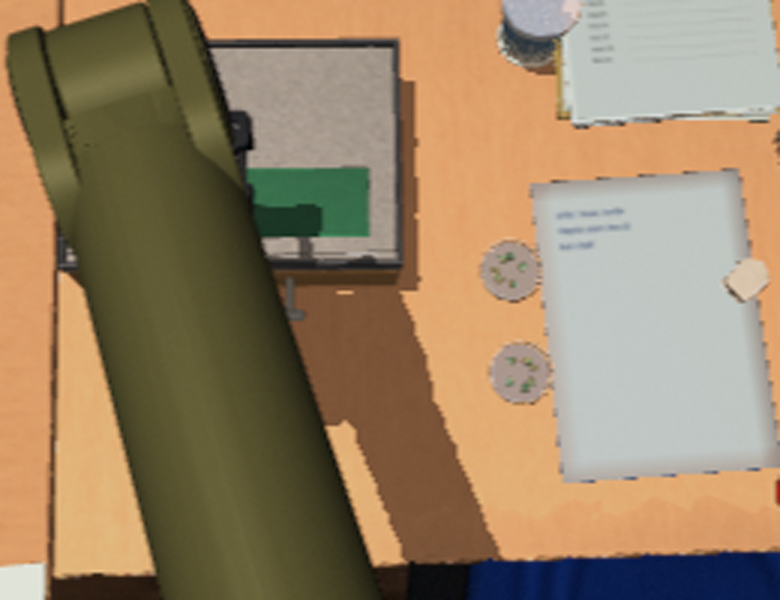

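```bash
python3 -c "
from h import *
d=viewer.get_image('top')
for p in((510,270),(521,373)): print(W(d,(200+p[0]/3,90+p[1]/3),.008).round(4))
go(.5305,-.2469,.19,-.036)"
```

```text
[ 0.632  -0.2438  0.008 ]
[ 0.5307 -0.2477  0.008 ]
shift [-0.27   -0.0507 -0.0043] turn [0.003 0.001 0.002] t 33.3 q7 -0.33 op 0.304 grip 0.0
```

```bash
echo '{"ticks":[[0.85,-0.05,-0.01,0,0,0,0],[0.85,-0.1,-0.02,0,0,0,0],[0.85,-0.15,-0.03,0,0,0,0],[0.85,-0.2,-0.04,0,0,0,0],[0.85,-0.27,-0.05,0,0,0,0],[0.85,-0.27,-0.05,0.05,0,0,0],[0.85,-0.27,-0.05,0.1,0,0,0],[0.85,-0.27,-0.05,0.12,0,0,0],[0.85,-0.27,-0.05,0.12,0,0,0],[0.85,-0.27,-0.05,0.12,0,0,0]]}' | python3 nudge.py; python3 -c "
from h import *
go(.5305,-.2469,.003,-.036)"
```

```text
t: 34.3
tcp_pos: [0.5301, -0.2462, 0.0639]
tcp_rot: [-2.257, -2.183, 0.0]
wrist_force: [0.8, -1.1, -0.0]
opening: 0.851
grip_force: 0.0
shift [-0.0008  0.0005  0.0609] turn [-0.002 -0.001  0.003] t 34.3 q7 0.11 op 0.851 grip 0.0
```

```bash
echo '{"ticks":[[0.85,0,0,0.04,0,0,0],[0.85,0,0,0.06,0,0,0],[0.85,0,0,0.06,0,0,0],[0,0,0,0.06,0,0,0],[0,0,0,0.06,0,0,0],[0,0,0,0.06,0,0,0],[0,0,0,0.06,0,0,0],[0,0,0,0.06,0,0,0],[0,0,0,0.02,0,0,0],[0,0,0,-0.03,0,0,0],[0,0,0,-0.08,0,0,0],[0,0,0,-0.12,0,0,0],[0,0,0,-0.12,0,0,0]]}' | python3 nudge.py 20 ; python3 -c "
from h import *
go(.689,.055,.12,-.036)"
```

```text
t: 35.6
tcp_pos: [0.5343, -0.2477, 0.1916]
tcp_rot: [2.251, 2.176, 0.004]
wrist_force: [1.0, 0.4, -1.2]
opening: 0.671
grip_force: 20.0
shift [0.3082 0.1437 0.0711] turn [0.01  0.006 0.002] t 35.6 q7 0.18 op 0.671 grip 20.0
```

```bash
echo '{"ticks":[[0,0.04,0.018,0,0,0,0],[0,0.08,0.036,0,0,0,0],[0,0.12,0.055,0,0,0,0],[0,0.16,0.075,0,0,0,0],[0,0.2,0.095,0,0,0,0],[0,0.24,0.115,0,0,0,0],[0,0.28,0.13,0,0,0,0],[0,0.308,0.144,0,0,0,0],[0,0.308,0.144,0.04,0,0,0],[0,0.308,0.144,0.07,0,0,0],[0,0.308,0.144,0.07,0,0,0],[0,0.308,0.144,0.07,0,0,0]]}' | python3 nudge.py ; python3 -c "
from h import *
go(.689,.055,.091,-.036)"
```

```text
t: 36.8
tcp_pos: [0.6845, 0.0558, 0.1141]
tcp_rot: [-2.259, -2.183, 0.002]
wrist_force: [0.4, 0.4, 0.2]
opening: 0.669
grip_force: 20.0
shift [-0.0006  0.0045  0.023 ] turn [-0.002  0.     0.002] t 36.8 q7 -0.45 op 0.669 grip 20.0
```

```bash
echo '{"ticks":[[0,0,0.002,0.01,0,0,0],[0,0,0.002,0.018,0,0,0],[0,0,0.002,0.023,0,0,0],[0,0,0.002,0.023,0,0,0],[0,0,0.002,0.023,0,0,0]]}' | python3 nudge.py ; python3 -c "
from h import *
go(.689,.055,.089,-.036)"
```

```text
t: 37.3
tcp_pos: [0.6871, 0.0559, 0.0917]
tcp_rot: [2.259, 2.183, -0.0]
wrist_force: [-0.3, -0.6, -0.7]
opening: 0.67
grip_force: 20.0
shift [-0.0008  0.0019  0.0027] turn [0.    0.    0.002] t 37.3 q7 -0.46 op 0.67 grip 20.0
```

```bash
echo '{"ticks":[[0,0,0.001,0.002,0,0,0],[0,0,0.001,0.002,0,0,0],[0.8,0,0.001,0.002,0,0,0],[0.8,0,0.001,0.002,0,0,0],[0.8,0,0.001,0.002,0,0,0],[0.8,0,0.001,-0.02,0,0,0],[0.8,0,0.001,-0.06,0,0,0],[0.8,0,0.001,-0.11,0,0,0],[0.8,0,0.001,-0.11,0,0,0]]}' | python3 nudge.py ; python3 -c "
from h import *
go(.632,-.244,.19,-.036)"
```

```text
t: 38.2
tcp_pos: [0.6916, 0.0577, 0.2094]
tcp_rot: [2.254, 2.178, 0.015]
wrist_force: [0.3, 1.2, 0.0]
opening: 0.802
grip_force: 0.0
shift [-0.3036 -0.0495  0.0182] turn [ 0.012 -0.002  0.002] t 38.2 q7 -0.42 op 0.802 grip 0.0
```

```bash
echo '{"ticks":[[0.85,-0.05,-0.01,0,0,0,0],[0.85,-0.1,-0.02,0,0,0,0],[0.85,-0.15,-0.03,0,0,0,0],[0.85,-0.2,-0.04,0,0,0,0],[0.85,-0.25,-0.045,0,0,0,0],[0.85,-0.303,-0.047,0.02,0,0,0],[0.85,-0.303,-0.047,0.07,0,0,0],[0.85,-0.303,-0.047,0.12,0,0,0],[0.85,-0.303,-0.047,0.14,0,0,0],[0.85,-0.303,-0.047,0.14,0,0,0],[0.85,-0.303,-0.047,0.14,0,0,0]]}' | python3 nudge.py; python3 -c "
from h import *
go(.632,-.244,.003,-.036)
d=viewer.get_image('top');crop(d,200,90,460,290,3,'pics/m.png')"
```

```text
t: 39.3
tcp_pos: [0.6312, -0.245, 0.0621]
tcp_rot: [2.258, 2.183, 0.001]
wrist_force: [0.8, -0.4, 0.2]
opening: 0.849
grip_force: 0.0
shift [0.001  0.0007 0.0591] turn [ 0.001 -0.     0.002] t 39.3 q7 -0.0 op 0.849 grip 0.0
```

View pics/m.png

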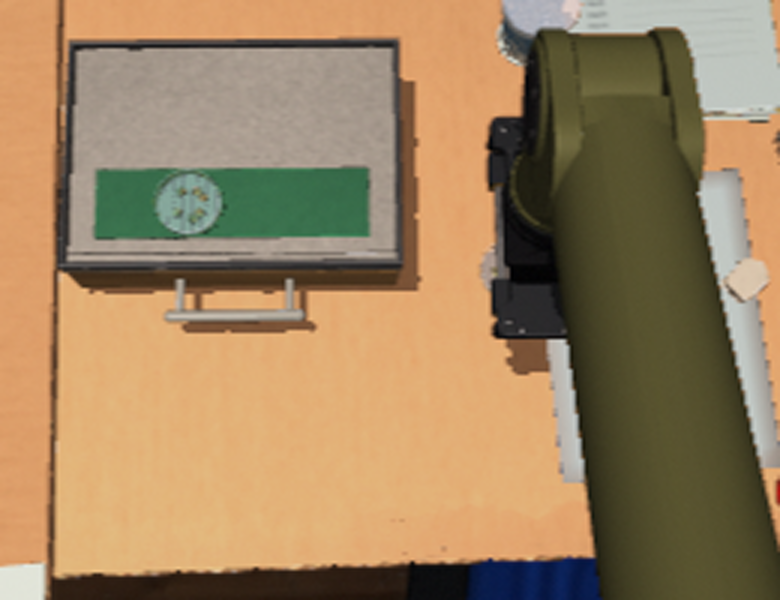

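Dish one stands centred on the strip (crop 189,203), the drawer is shut, and the second dish is still under the gripper, its left edge at (484,270).

```bash
echo '{"ticks":[[0.85,0.001,0,0.04,0,0,0],[0.85,0.001,0,0.058,0,0,0],[0.85,0.001,0,0.058,0,0,0],[0,0.001,0,0.058,0,0,0],[0,0.001,0,0.058,0,0,0],[0,0.001,0,0.058,0,0,0],[0,0.001,0,0.058,0,0,0],[0,0.001,0,0.058,0,0,0],[0,0.001,0,0.02,0,0,0],[0,0.001,0,-0.03,0,0,0],[0,0.001,0,-0.08,0,0,0],[0,0.001,0,-0.12,0,0,0],[0,0.001,0,-0.12,0,0,0]]}' | python3 nudge.py 20 ; python3 -c "
from h import *
go(.686,-.02,.12,-.036)"
```

```text
t: 40.65
tcp_pos: [0.6341, -0.2445, 0.1889]
tcp_rot: [2.252, 2.176, 0.007]
wrist_force: [1.0, 0.6, -0.9]
opening: 0.671
grip_force: 20.0
shift [0.2264 0.0435 0.0685] turn [0.01  0.004 0.002] t 40.6 q7 0.05 op 0.671 grip 20.0
```

```bash
echo '{"ticks":[[0,0.04,0.01,0,0,0,0],[0,0.08,0.018,0,0,0,0],[0,0.12,0.026,0,0,0,0],[0,0.16,0.034,0,0,0,0],[0,0.2,0.042,0,0,0,0],[0,0.226,0.046,0,0,0,0],[0,0.226,0.046,0.04,0,0,0],[0,0.226,0.046,0.07,0,0,0],[0,0.226,0.046,0.085,0,0,0],[0,0.226,0.046,0.09,0,0,0],[0,0.226,0.046,0.09,0,0,0],[0,0.226,0.046,0.09,0,0,0]]}' | python3 nudge.py ; python3 -c "
from h import *
go(.686,-.02,.0895,-.036)"
```

```text
t: 41.85
tcp_pos: [0.6849, -0.0202, 0.0922]
tcp_rot: [2.259, 2.182, 0.001]
wrist_force: [-1.0, 0.2, -0.4]
opening: 0.675
grip_force: 20.0
shift [0.0002 0.0011 0.0027] turn [0.001 0.    0.001] t 41.9 q7 -0.34 op 0.675 grip 20.0
```

```bash
echo '{"ticks":[[0,0,0.001,0.003,0,0,0],[0,0,0.001,0.003,0,0,0],[0.8,0,0.001,0.003,0,0,0],[0.8,0,0.001,0.003,0,0,0],[0.8,0,0.001,0.003,0,0,0],[0.8,0,0.001,-0.02,0,0,0],[0.8,0,0.001,-0.06,0,0,0],[0.8,0,0.001,-0.11,0,0,0],[0.8,-0.05,0.001,-0.13,0,0,0],[0.8,-0.1,0,-0.13,0,0,0],[0.8,-0.2,0,-0.13,0,0,0],[0.8,-0.3,0,-0.13,0,0,0],[0.8,-0.3,0,-0.13,0,0,0],[0.8,-0.3,0,-0.13,0,0,0],[0.8,-0.3,0,-0.13,0,0,0]]}' | python3 nudge.py ; python3 -c "
from h import *
d=viewer.get_image('top');crop(d,200,90,460,290,3,'pics/n.png')
ya=np.array([.036,.9994])
for y in(.0375,-.0375): print((P(d,[.6875+.036*y,.0175+y,.09])-[200,90])*3)"
```

```text
t: 43.35
tcp_pos: [0.6712, -0.3314, 0.2199]
tcp_rot: [2.272, 2.167, -0.009]
wrist_force: [-1.2, -0.4, -0.4]
opening: 0.795
grip_force: 0.0
[189.54030567 198.69224304]
[272.16970115 198.63275882]
```

View pics/n.png

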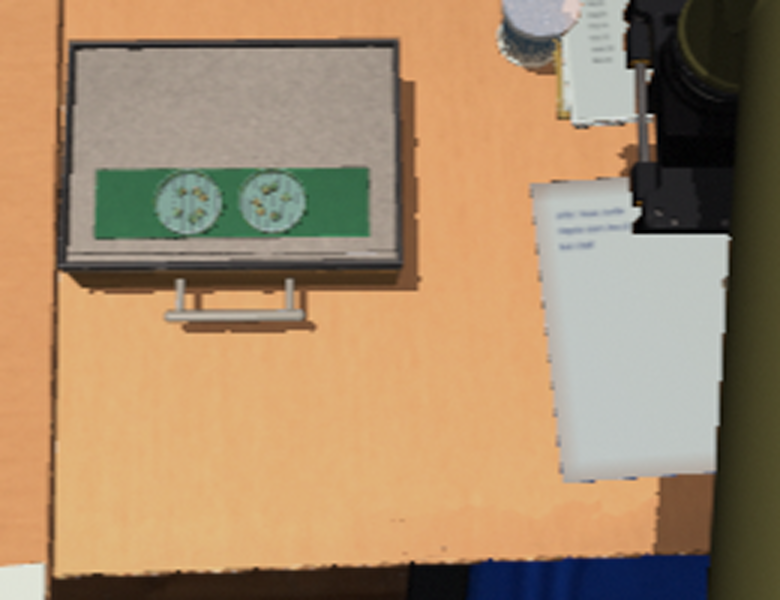

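The dishes stand at crop (189,203) and (272,203), on the strip's centre line (rows 168–238). The drawer is shut and the gripper is clear of everything.

```bash
python3 -c "
from h import *
print(workorder.job_done())"
```

```text
the job is handed in; nothing more can be done
None
```

I handed the job in, and no verdict came back: all three boxes are flat in the closed drawer, both dishes stand in a row on the green strip with a gap of about 15 mm, and the loupe and eraser were left alone.

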